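# Turn the lunch box tray round under its seal

## Task

The tray in the lunch box has been put in back to front, so its round sauce cup is at the wrong end and not under the round orange seal of the lid. Press the orange thumb latch so that the lid springs open, lift the tray right out of the box, turn it half round and press it back in until it snaps fully home with the cup at the seal's end, then push the lid down until it latches. Leave the other things round the box where they are.

Things in the scene. Friction and masses are not known exactly. Their poses are not given: they have to be found in the camera images.
- lunch_box: Dark teal lunch box, fixed where it stands on the wooden hob cover (a flat board, top at z = 0.014 m): 140 mm deep (its x) by 190 mm long (its y) by 60 mm high; origin under its centre, on the board. Its -x side, towards the robot, carries the orange thumb latch, its +x side the lid hinge. The seal of the shut lid sits at the +y end.
- box_floor (a point): Middle of the box's inner floor, 5 mm above the board. The well inside the 5 mm walls is 130 mm (x) by 180 mm (y) and 55 mm deep, with a plain square inner edge at the rim. This is where the tray's origin lies when it is home.
- nub (a point): Tip of the sprung nub in the middle of the +y end wall; the -y end wall has another like it. They stick 4 mm into the well, centred 50 mm above the board, give outwards, and snap over the tray's rim to hold it down.
- tray: Cream divided tray, about 0.18 kg; origin under its centre. Its rim (the top 6 mm of its 40 mm walls) is 127 x 177 mm (x, y), so it has 1.5 mm of play all round in the well; below the rim it is 122 x 172 mm. It goes in either way round. At the start it is home but half turned: its y axis runs against the box's.
- tray_grip (a point): Middle of the top of the tray's finger grip, an upright block at its centre, 24 mm (tray x) by 16 mm (y), top 46 mm above the underside. Round it lies free floor 3 mm above the underside, 45 mm wide in x, 31 mm in y. Lowered freely, the tray stops with its rim on the nubs 10 to 15 mm short of home; roughly 6 to 10 N down on the grip snaps it home, about as much pulls it out.
- tray_cup (a point): Centre of the mouth of the tray's round sauce cup (42 mm across, top level with the grip), 60 mm from the tray's centre along its +y. On the other side of the grip a low wall, 28 mm high, crosses the tray 44 mm from its centre.
- lid (a joint): Angle of the lid (rad): 0 shut, about 0.01 when the latch holds it, 1.85 fully open, leaning back past upright, away from the robot. Once unlatched a spring swings it fully open in a second or two and keeps pushing it open, so it must be pushed all the way down till the latch clicks: about 1 N at the front edge to swing it, 5 to 10 N near the front edge to snap it.
- lid_hinge (a point): Middle of the lid's hinge axis, which runs along the box's y, 70 mm towards +x from the box's centre and 60.5 mm above the board. The lid is a clear panel in a dark frame, 140 mm from hinge to front edge, 190 mm long, 6 mm thick; shut, its underside lies at the height of the hinge.
- lid_front (a point): Point on the lid's outer face where it is pushed shut: 120 mm from the hinge, 20 mm short of the front edge, halfway along its length. At the middle of the front edge a lug for the latch sticks out 9 mm.
- seal (a point): Centre of the underside of the round orange seal (48 mm across) under the lid, which hangs 8 mm below it, 60 mm from the middle towards the box's +y; a 26 mm plug at its centre reaches 5.5 mm farther, into the sauce cup when the cup is below it.
- latch (a joint): Angle of the orange thumb latch (rad): 0 at rest (hooked). It lets the lid go at about 0.15, stops at 0.30 and springs back when released; it clicks over the lid's lug when the lid is pushed down.
- latch_pad (a point): Middle of the top of the orange thumb pad (30 mm deep, 38 mm wide) at the front of the box, 101 mm from the box's centre, 66 mm above the board at rest. Pressed straight down it gives about 7 mm; 5 to 10 N are enough. The hook, 15 mm nearer the box, stands 10 mm higher.
- mug_tan: Bystander: tan mug, 77x108x89 mm; origin under its centre.
- salt_shaker: Bystander: salt shaker, 44 mm across, 90 mm tall; origin under its centre.
- spice_b: Bystander: spice jar with a dark cap, 44 mm across, 105 mm tall; origin under its centre.
- garlic: Bystander: garlic bulb, 53 mm across; origin under its centre.
- tin: Bystander: food tin, 76 mm across, 58 mm tall; origin under its centre.

How it is judged:
On the way, in this order (a step that is already met when the one before it is completed fails the run):
1. the latch is released and the lid has sprung open (value of joint lid above 1.3 rad), for 0.2 s.
2. the tray is lifted right out of the box (z of tray in the frame of lunch_box above 0.062 m), for 0.1 s.
3. the tray is back in the box, half turned, cup at the seal's end, snapped fully home (z of tray in the frame of lunch_box between 0.002 and 0.0075 m and y of tray_cup in the frame of lunch_box between 0.056 and 0.064 m and x of tray_cup in the frame of lunch_box between -0.005 and 0.005 m and angle between the z axis of tray and the z axis of lunch_box, either way round below 0.04 rad), for 0.2 s.
At the end, for the whole second after the job is handed in: The tray lies fully home in the box (its underside within 2.5 mm of the inner floor, level) with the sauce cup at the seal's end (within 5 mm of its place under the seal), and the lid is shut and held by the latch (lid angle below 0.025 rad, latch sprung back) (all of step 3 and value of joint lid below 0.025 rad and value of joint latch below 0.06 rad and linear speed of tray below 0.02 m/s); the robot touches nothing.
It fails at once if one of the other loose things round the box (mug, garlic, salt shaker, spice jar, tin) is moved by more than 30 mm (distance of any of mug_tan, salt_shaker, spice_b, garlic, tin from where it was at the start of the episode above 0.03 m).
It also fails if it takes over 67 s, if anything falls off the work surface, if the arm or the gripper's body presses on something with over 40 N, if the wrist force passes 120 N, or if a joint passes its speed limit or range.

## Robot

A 6-joint arm with a two-finger parallel gripper is mounted at the origin on a cart in front of the work surface, level with it; the furniture and walls round the work are solid. World frame = base frame: x ahead of the robot, y to its left, z up, the work surface at z = 0. Lengths are in m, angles in rad, forces in N, time in s.
With the tool pointing down it reaches from about 0.35 to 0.85 m from the base axis. Payload 8.1 kg.
Tool frame: the origin (TCP) lies on the centre line of the jaws, within the pads' length; the fingertips stand 22 mm ahead of it and the grasp point (between the pads) lies 3 mm ahead of it; z points along the fingers, y is the line along which they close (so a half turn about z gives the same grasp; the last joint's range is limited). The gripper opens to 93 mm and grips with 3 to 60 N. Pads are 15 mm wide; open, the fingers measure 128 mm over their backs; the gripper's body (75 mm by 188 mm) begins 65 mm behind the grasp point.
Start: joints at [1.113, 0.13, 1.488, -0, 1.523, -0.085], TCP at [0.219, 0.559, 0.241] pointing down, gripper open.
Joint ranges: [-2.96, 2.96], [-0.89, 2.26], [0.02, 2.5], [-1.34, 4.48], [0, 2.73], [-2.66, 2.66]. Speed limits (rad/s): [2.39, 2.39, 2.79, 3.14, 3.14, 3.14].

## Interface

Orientations are given as a rotation vector (axis times angle).
In Python, from plant import robot gives the robot as it stands.
- The arm moves only by the tool inch_along, called by a JSON object that holds its "fn" and its "kwargs". Schema: {"type":"object","properties":{"moves":{"type":"object","properties":{"segments":{"type":"array","items":{"type":"array","items":{"type":"number"},"minItems":5,"maxItems":5},"minItems":1,"maxItems":20}},"additionalProperties":false,"required":["segments"]},"force":{"type":"number"},"only":{"type":"string"},"quiet":{"type":"boolean"},"lines":{"type":"string"}},"required":["moves"],"additionalProperties":false}. moves is an object whose key "segments" holds a list of rows, 1 to 20 of them, each of 5 numbers: the finger opening in m, then dx, dy, dz in m, then a turn about the tool's z in rad; each row shifts and turns the commanded pose from where the row before left it, along the tool's axes as they then stand; what a row does not reach is not made up. A row lasts 1/10 s, in which the tool goes at most 0.05 m and 0.15 rad, less where a joint would pass 70% of its speed; a pose out of reach is approached as far as the arm can. The fingers move at their own pace and stop on an object; force is the grip in N (left out, the last holds). Time passes only in rows, so rows that do not move let the fingers close. The tool returns the time, the measured TCP pose, the force, the opening and the grip force at its end. only (a regular expression) keeps the lines of the reply that match it, lines (a string "A,B") keeps lines A to B, and quiet returns only ok. Input that does not fit is refused with a message, and nothing moves.
- robot.read_state(): the state, without advancing time (a new reading comes with each control period).
- robot.read_camera(name): name is "scene" or "top"; returns a dict with "image" (400x640x3 uint8, red, green, blue), "fx", "fy", "cx", "cy" (pixels), "R" (3x3) and "t" (3): a world point X has camera coordinates R X + t. Camera axes: x right, y down, z forward; pixel columns grow to the right and rows downward; lengths in m; the calibration is good to about 2 mm. A picture is of the moment at which its call begins. There is no depth.
- robot.close_job(): hands the job in; it is judged then, once.
The state is a dict: "t": time; "q": joint angles; "dq": joint speeds; "joint_torque": joint torques, N m; "tool_pos": TCP position; "orientation": TCP orientation; "force": force on the tool from outside, world axes, zero at the start; "wrist_torque": the same for the moment, N m; "opening": finger opening in m; "gripper_force": force on a finger pad.
Only numpy, scipy, OpenCV 4.12 (cv2) and the standard library are available. Lean on these libraries where they do the work, as an engineer would, in place of code of your own. Each camera call takes 0.05 s, during which the arm holds its last target. There are 200 camera calls.

## Working session

There is one attempt and no reset: what is moved stays moved. The work goes in short steps, Python scripts to look and compute and a tool call to move; the robot and the scene stay as the last step left them, time stands still between calls to the robot, and variables do not carry over. Pictures are saved under pics/ and viewed, at most 10 in all, crops included, and the job is handed in when it is done.

```bash
ls; mkdir -p pics; python3 - <<'E'
from plant import robot
import cv2
s=robot.read_state();print({k:s[k] for k in('t','tool_pos','orientation','force','opening')})
for n in('scene','top'):
    c=robot.read_camera(n);cv2.imwrite(f'pics/{n}0.png',c['image'][:,:,::-1])
    print(n,c['fx'],c['fy'],c['cx'],c['cy'],c['R'],c['t'])
E
```

```text
pics
plant.py
{'t': 0.0, 'tool_pos': array([0.21829124, 0.55833333, 0.23960698]), 'orientation': array([-5.82122992e-01, -3.08672672e+00,  2.73160374e-03]), 'force': array([-0.7053304 , -0.43796018, -1.2362664 ]), 'opening': 0.09319347082185489}
scene 444.78060389173527 444.78060389173527 323.4242005206403 195.0486907550976 [[ 0.5755547  -0.81757442  0.01757417]
 [-0.61641258 -0.44786274 -0.64765306]
 [ 0.53737539  0.36192683 -0.76173267]] [-0.21804695  0.45565347  0.69019235]
top 459.29539558735496 459.29539558735496 323.16347631838477 203.80541255714425 [[-0.00701503 -0.99993184  0.00933256]
 [-0.98368106  0.0052225  -0.17984522]
 [ 0.17978423 -0.01044188 -0.98365065]] [0.10787172 0.56246925 1.21004297]
```

View pics/top0.png

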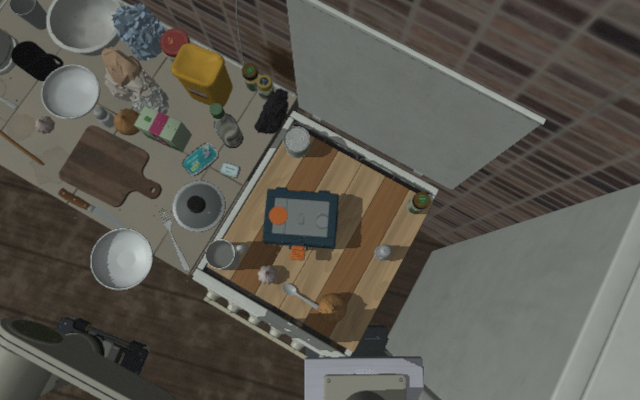

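View pics/scene0.png

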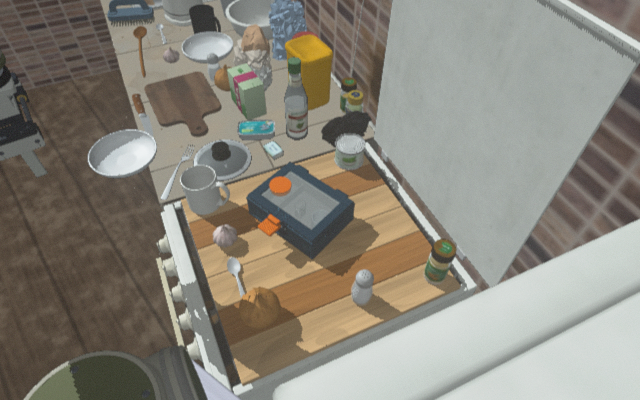

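Top view: the box is at about (302,218), seal (278,215), latch (297,253), mug (222,253) and garlic (266,274). In the scene view the box is at about (300,208) and the latch at (269,226). Next I'll enlarge both.

```bash
python3 - <<'E'
import cv2,numpy as np
a=cv2.imread('pics/top0.png')[180:265,255:350]; b=cv2.imread('pics/scene0.png')[155:260,235:365]
cv2.imwrite('pics/ct.png',cv2.resize(a,None,fx=8,fy=7,interpolation=3)[:595])
cv2.imwrite('pics/cs.png',cv2.resize(b,None,fx=5.5,fy=5.5,interpolation=3))
E
```

```text
(no output)
```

View pics/ct.png

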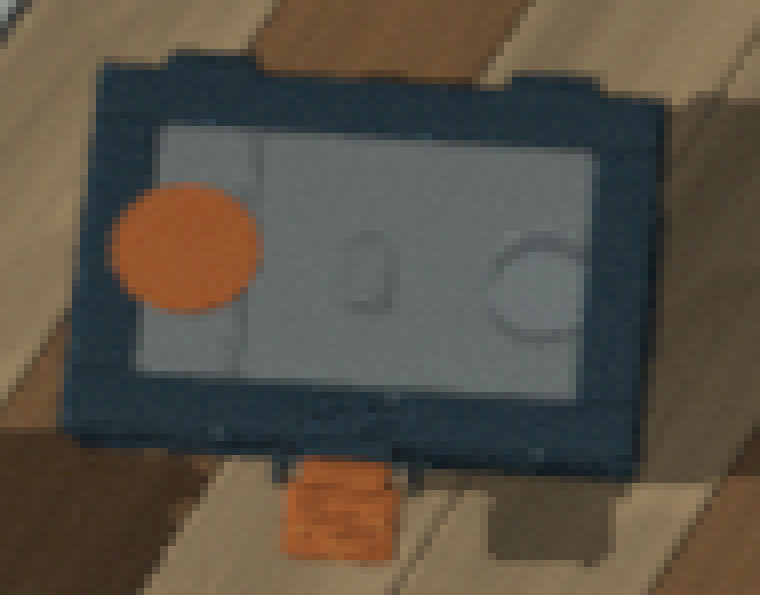

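View pics/cs.png

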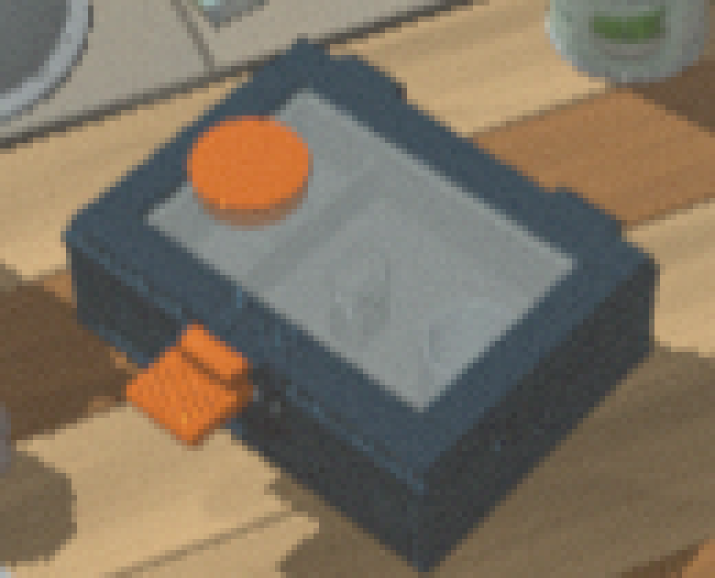

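Crop readings (crop pixels): in the top view the lid window corners are (159,125), (597,150), (577,398), (136,374), the pad centre (341,523) and the grip top about (370,270). In the scene view the window corners are (307,88), (578,263), (423,408), (148,220), the pad centre (189,398) and the grip top about (362,272).

```bash
cat > h.py <<'E'
import numpy as np,cv2
from scipy.optimize import least_squares
def cams(robot):
    return {n:robot.read_camera(n) for n in('top','scene')}
def P(c): 
    K=np.array([[c['fx'],0,c['cx']],[0,c['fy'],c['cy']],[0,0,1]]); return K@np.c_[c['R'],c['t']]
def tri(ct,cs,a,b):
    X=cv2.triangulatePoints(P(ct),P(cs),np.array(a,float).T,np.array(b,float).T); return (X[:3]/X[3]).T
def proj(c,X):
    Y=(P(c)@np.c_[X,np.ones(len(X))].T).T; return Y[:,:2]/Y[:,2:]
E
python3 - <<'E'
from plant import robot
from h import *
C=cams(robot);ct,cs=C['top'],C['scene']
T=lambda p:[(p[0]+.5)/8-.5+255,(p[1]+.5)/7-.5+180]
S=lambda p:[(p[0]+.5)/5.5-.5+235,(p[1]+.5)/5.5-.5+155]
a=[T(p) for p in[(159,125),(597,150),(577,398),(136,374),(104,63),(663,103),(341,523),(186,249),(370,270)]]
b=[S(p) for p in[(307,88),(578,263),(423,408),(148,220),(303,42),(655,262),(189,398),(249,165),(362,272)]]
X=tri(ct,cs,a,b);print(np.round(X,4))
w=X[:4].mean(0);print('win',w)
y=(X[0]+X[3]-X[1]-X[2]);print('yaw y-axis',np.arctan2(-y[0],y[1]), 'x',np.arctan2(*((X[0]+X[1]-X[2]-X[3])[1::-1])),np.linalg.norm(y)/2)
# model fit
def M(p,z0=.0745):
    x,y_,h,zz,hx,hy,px=p;L=np.array([[hx,hy,zz],[hx,-hy,zz],[-hx,-hy,zz],[-hx,hy,zz],[.07,.095,zz],[.07,-.095,zz],[-.101,0,.08]])
    R=np.array([[np.cos(h),-np.sin(h)],[np.sin(h),np.cos(h)]]);L[:,0]+=np.r_[[px]*4,0,0,0];L[:,:2]=L[:,:2]@R.T+[x,y_];return L
f=lambda p:np.r_[(proj(ct,M(p))-a[:7]).ravel(),(proj(cs,M(p))-b[:7]).ravel()]
r=least_squares(f,[w[0],w[1],-.05,.08,.05,.07,0]);print(np.round(r.x,4),np.round(r.fun.reshape(-1,2),1).tolist())
s=robot.read_state();print(s['t'],s['q'])
E
```

```text
[[0.5765 0.2349 0.0792]
 [0.565  0.0889 0.0798]
 [0.4697 0.0959 0.0831]
 [0.4807 0.2409 0.0806]
 [0.6011 0.255  0.0747]
 [0.5841 0.0659 0.0778]
 [0.4244 0.1732 0.0775]
 [0.5275 0.2256 0.0815]
 [0.5223 0.165  0.0616]]
win [0.52299306 0.16516211 0.08068045]
yaw y-axis -0.07739405841696587 x -0.06840911745727483 0.14592175250555578
[ 0.5231  0.1654 -0.0763  0.0783  0.0474  0.0728  0.0008] [[0.4, -0.2], [-0.3, -0.0], [-0.2, -0.3], [0.2, -0.7], [-0.2, 0.2], [0.2, -0.6], [0.3, 0.4], [-0.1, 0.4], [0.3, 0.2], [0.1, 0.9], [-0.3, 0.3], [-0.1, -0.8], [0.5, -0.4], [-1.2, 0.0]]
0.2 [ 1.11257456e+00  1.30879109e-01  1.48884320e+00  1.18905984e-05
  1.52299823e+00 -8.54064618e-02]
```

Box at about (0.523, 0.1655) with yaw -0.077 rad; the heights agree with the text. The plan is to turn to the box's axes, close the fingers and go over the pad.

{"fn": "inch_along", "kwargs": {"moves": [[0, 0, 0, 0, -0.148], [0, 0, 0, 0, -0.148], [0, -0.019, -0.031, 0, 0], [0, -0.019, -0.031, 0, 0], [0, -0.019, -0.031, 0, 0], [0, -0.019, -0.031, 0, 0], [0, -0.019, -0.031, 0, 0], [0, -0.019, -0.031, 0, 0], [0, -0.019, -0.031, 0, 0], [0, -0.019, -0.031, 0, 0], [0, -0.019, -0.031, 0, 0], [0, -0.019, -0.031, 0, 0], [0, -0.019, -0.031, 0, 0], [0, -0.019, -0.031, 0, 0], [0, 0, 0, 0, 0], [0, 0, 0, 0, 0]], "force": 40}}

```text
refused: moves: the value is not of type 'object' (schema: type "object"). Nothing was moved.
```

I used the wrong layout. The manual says an object with the rows under "segments"; once more.

{"fn": "inch_along", "kwargs": {"moves": {"segments":[[0, 0, 0, 0, -0.148], [0, 0, 0, 0, -0.148], [0, -0.019, -0.031, 0, 0], [0, -0.019, -0.031, 0, 0], [0, -0.019, -0.031, 0, 0], [0, -0.019, -0.031, 0, 0], [0, -0.019, -0.031, 0, 0], [0, -0.019, -0.031, 0, 0], [0, -0.019, -0.031, 0, 0], [0, -0.019, -0.031, 0, 0], [0, -0.019, -0.031, 0, 0], [0, -0.019, -0.031, 0, 0], [0, -0.019, -0.031, 0, 0], [0, -0.019, -0.031, 0, 0], [0, 0, 0, 0, 0], [0, 0, 0, 0, 0]]}, "force": 40}}

```text
t: 1.8
tool_pos: [0.4174, 0.1699, 0.2405]
orientation: [-0.124, -3.139, -0.0]
force: [-0.3, 0.6, 0.2]
opening: 0.0006
gripper_force: 0.0
```

```bash
cat > w.py <<'E'
# tool pose in box frame, and the deltas in tool axes to given box-frame target(s) (x,y,tip z above board)
import sys,json,numpy as np
from plant import robot
from scipy.spatial.transform import Rotation as Ro
B=np.array(json.load(open('box.json')));h=B[2]
s=robot.read_state();R=Ro.from_rotvec(s['orientation']).as_matrix();p=np.array(s['tool_pos'])
W=Ro.from_euler('z',h).as_matrix();o=np.array([B[0],B[1],.014])
tip=p+.022*R[:,2]
print('t',round(s['t'],2),'tip in box',np.round(W.T@(tip-o),4),'yaw err',round(float((np.arctan2(R[1,1],R[0,1])-h-np.pi/2+np.pi/2)%np.pi-np.pi/2),4),'tilt',np.round(R[:2,2],4),'q6',round(s['q'][5],3),'F',np.round(s['force'],1),'open',round(s['opening'],4),'grip',np.round(s['gripper_force'],1))
for a in sys.argv[1:]:
    v=np.array(json.loads(a));print(a,'->',np.round(R.T@(W@v+o-tip),4))
E
echo '[0.523,0.1655,-0.0765]'>box.json; python3 w.py '[-0.105,0,0.07]'
```

```text
t 1.8 tip in box [-0.1057 -0.0036  0.2045] yaw err -0.0026 tilt [-0.0004  0.0003] q6 -1.219 F [-0.3  0.6  0.2] open 0.0006 grip 0.0
[-0.105,0,0.07] -> [-0.0007  0.0036  0.1345]
```

{"fn": "inch_along", "kwargs": {"moves": {"segments":[[0, 0, 0.0036, 0.03, 0], [0, 0, 0, 0.03, 0], [0, 0, 0, 0.03, 0], [0, 0, 0, 0.03, 0], [0, 0, 0, 0.014, 0], [0, 0, 0, 0.003, 0], [0, 0, 0, 0.003, 0], [0, 0, 0, 0.002, 0], [0, 0, 0, 0.002, 0], [0, 0, 0, 0, 0]]}}}

```text
t: 2.8
tool_pos: [0.4177, 0.1746, 0.0978]
orientation: [0.121, 3.139, 0.002]
force: [-6.5, 0.3, 6.6]
opening: 0.0009
gripper_force: 3.9
```

```bash
python3 w.py
```

```text
t 2.8 tip in box [-0.1057  0.0011  0.0618] yaw err -0.0003 tilt [0.0002 0.0012] q6 -1.213 F [-6.5  0.3  6.6] open 0.0009 grip 3.9
```

{"fn": "inch_along", "kwargs": {"moves": {"segments":[[0, 0.002, 0, 0.001, 0], [0, 0.002, 0, 0.002, 0], [0, 0, 0, 0.002, 0], [0, 0, 0, 0, 0]]}}}

```text
t: 3.2
tool_pos: [0.4157, 0.1749, 0.0947]
orientation: [0.121, 3.135, 0.002]
force: [-4.3, -1.4, 19.4]
opening: 0.0009
gripper_force: 9.8
```

```bash
python3 w.py; python3 - <<'E'
from plant import robot
import cv2
c=robot.read_camera('scene');cv2.imwrite('pics/s1.png',cv2.resize(c['image'][100:300,160:420,::-1],None,fx=2.5,fy=2.5,interpolation=3))
E
```

```text
t 3.2 tip in box [-0.1076  0.0012  0.0587] yaw err -0.0004 tilt [0.0047 0.0012] q6 -1.209 F [-4.3 -1.4 19.4] open 0.0009 grip 9.8
```

View pics/s1.png

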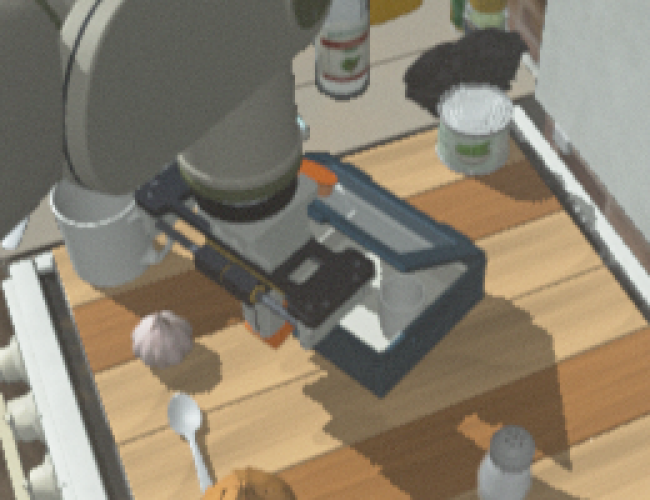

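The lid is unlatched and rising, and the latch (275,340) is pressed. I'll back off and up.

{"fn": "inch_along", "kwargs": {"moves": {"segments":[[0, 0.005, 0, -0.005, 0], [0, 0.015, 0, -0.015, 0], [0.036, 0.03, 0, -0.03, 0], [0.036, 0.03, 0, -0.04, 0], [0.036, 0, 0, -0.04, 0], [0.036, 0, 0, -0.04, 0], [0.036, 0, 0, -0.02, 0], [0.036, 0, 0, 0, 0], [0.036, 0, 0, 0, 0], [0.036, 0, 0, 0, 0], [0.036, 0, 0, 0, 0], [0.036, 0, 0, 0, 0], [0.036, 0, 0, 0, 0]]}}}

```text
t: 4.55
tool_pos: [0.3336, 0.1803, 0.281]
orientation: [-0.121, -3.138, 0.001]
force: [-1.1, 0.2, -0.8]
opening: 0.0357
gripper_force: 0.0
```

```bash
python3 w.py '[0,0,0.22]'; python3 - <<'E'
from plant import robot
import cv2
c=robot.read_camera('top');cv2.imwrite('pics/t1.png',cv2.resize(c['image'][165:270,245:360,::-1],None,fx=6.5,fy=5.6,interpolation=3))
c=robot.read_camera('scene');cv2.imwrite('pics/s2.png',cv2.resize(c['image'][130:270,225:385,::-1],None,fx=5,fy=4.2,interpolation=3))
E
```

```text
t 4.55 tip in box [-0.19    0.0003  0.245 ] yaw err -0.0004 tilt [-0.0012 -0.0005] q6 -1.134 F [-1.1  0.2 -0.8] open 0.0357 grip 0.0
[0,0,0.22] -> [-0.1901 -0.0002  0.0247]
```

View pics/t1.png

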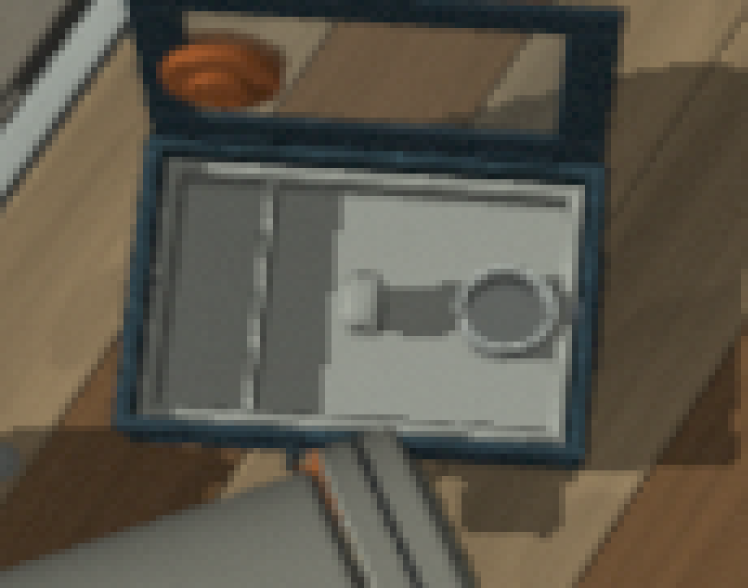

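View pics/s2.png

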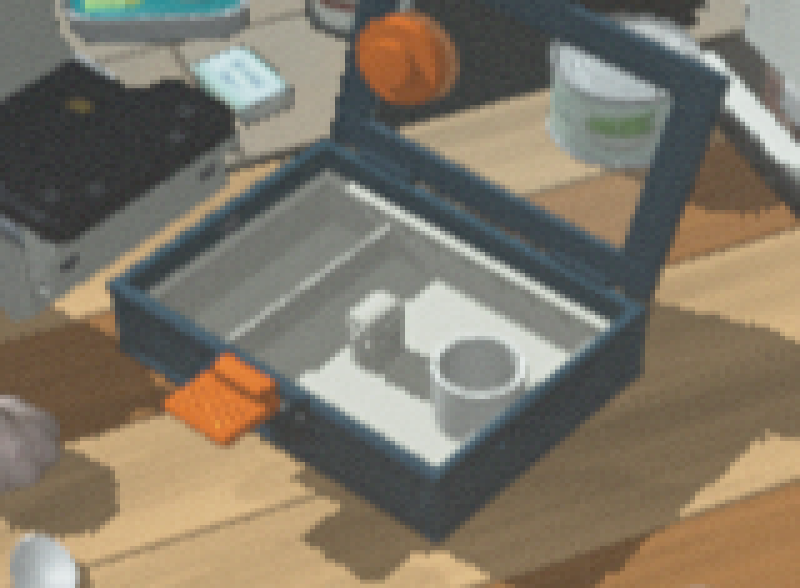

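The lid is fully open and the tray is inside. In the top crop the grip top is at about (361,300), the cup mouth (506,310) and the rim corners (148,140), (608,165), (582,462), (118,430). In the scene crop the grip is at (376,308), the cup (478,365) and the rim corners (330,141), (645,305), (435,470), (112,284).

```bash
python3 - <<'E'
from plant import robot
from h import *
C=cams(robot);ct,cs=C['top'],C['scene']
T=lambda p:[(p[0]+.5)/6.5-.5+245,(p[1]+.5)/5.6-.5+165]
S=lambda p:[(p[0]+.5)/5-.5+225,(p[1]+.5)/4.2-.5+130]
a=[T(p) for p in[(148,140),(608,165),(582,462),(118,430),(361,300),(506,310)]]
b=[S(p) for p in[(330,141),(645,305),(435,470),(112,284),(376,308),(478,365)]]
X=tri(ct,cs,a,b);print(np.round(X,4),X[:4].mean(0))
def M(p):
    x,y,h,zz=p;L=np.array([[.07,.095,zz],[.07,-.095,zz],[-.07,-.095,zz],[-.07,.095,zz],[0,0,zz-.009],[0,-.06,zz-.009]])
    c,s=np.cos(h),np.sin(h);L[:,:2]=L[:,:2]@np.array([[c,s],[-s,c]])+[x,y];return L
f=lambda p:np.r_[(proj(ct,M(p))-a).ravel(),(proj(cs,M(p))-b).ravel()]
r=least_squares(f,[.523,.165,-.07,.074],loss='soft_l1');print(np.round(r.x,4),np.round(r.fun.reshape(-1,2),1).tolist())
E
```

```text
[[0.6003 0.2544 0.0719]
 [0.5839 0.0648 0.079 ]
 [0.4417 0.0762 0.0868]
 [0.4592 0.2645 0.0759]
 [0.5219 0.1666 0.0645]
 [0.516  0.1067 0.0673]] [0.52127862 0.16499327 0.07840677]
[ 0.5215  0.1656 -0.0799  0.0761] [[0.2, -0.2], [-0.4, 0.5], [0.0, -0.8], [-0.2, -0.4], [0.5, -0.1], [0.4, -0.3], [-1.3, -0.8], [0.0, 0.8], [0.1, 2.2], [-1.0, -0.3], [-0.0, -0.4], [0.5, 0.1]]
```

```bash
echo '[0.5222,0.1656,-0.078]'>box.json
```

{"fn": "inch_along", "kwargs": {"moves": {"segments":[[0.034, -0.038, 0, 0, 0], [0.034, -0.038, 0, 0, 0], [0.034, -0.038, 0, 0, 0], [0.034, -0.038, 0, 0, 0], [0.034, -0.038, 0, 0, 0], [0.034, 0, 0, 0.04, 0], [0.034, 0, 0, 0.04, 0], [0.034, 0, 0, 0.04, 0], [0.034, 0, 0, 0.04, 0], [0.034, 0, 0, 0, 0]]}}}

```text
t: 5.75
tool_pos: [0.5187, 0.1648, 0.115]
orientation: [-0.12, -3.128, 0.005]
force: [-0.8, 0.1, -1.6]
opening: 0.034
gripper_force: 0.0
```

```bash
python3 w.py '[0,0,0.021]'
```

```text
t 5.75 tip in box [-0.0037 -0.0011  0.079 ] yaw err 0.0012 tilt [-0.0112 -0.0025] q6 -1.28 F [-0.8  0.1 -1.6] open 0.034 grip 0.0
[0,0,0.021] -> [-0.0043  0.0013  0.058 ]
```

{"fn": "inch_along", "kwargs": {"moves": {"segments":[[0.034, -0.003, 0.001, 0.015, 0], [0.034, 0, 0, 0.015, 0], [0.034, 0, 0, 0.015, 0], [0.034, 0, 0, 0.012, 0], [0.034, 0, 0, 0, 0], [0.034, 0, 0, 0, 0]]}}}

```text
t: 6.35
tool_pos: [0.5262, 0.1666, 0.0646]
orientation: [-0.121, -3.139, 0.0]
force: [-0.4, 0.4, 0.5]
opening: 0.0345
gripper_force: 0.0
```

```bash
python3 w.py '[0,0,0.021]'
```

```text
t 6.35 tip in box [0.0039 0.0013 0.0286] yaw err 0.0012 tilt [-0.0005 -0.0001] q6 -1.28 F [-0.4  0.4  0.5] open 0.0345 grip 0.0
[0,0,0.021] -> [ 0.0039 -0.0013  0.0076]
```

{"fn": "inch_along", "kwargs": {"moves": {"segments":[[0.034, 0.004, -0.0013, 0.0076, 0], [0.034, 0, 0, 0, 0], [0.034, 0, 0, 0, 0]]}}}

```text
t: 6.65
tool_pos: [0.5221, 0.1656, 0.0571]
orientation: [-0.121, -3.139, 0.0]
force: [0.2, -0.5, -1.2]
opening: 0.0337
gripper_force: 0.0
```

```bash
python3 w.py '[0,0,0.021]'
```

```text
t 6.65 tip in box [-0.0001  0.      0.0211] yaw err 0.0013 tilt [-0. -0.] q6 -1.28 F [ 0.2 -0.5 -1.2] open 0.0337 grip 0.0
[0,0,0.021] -> [-0.0001 -0.      0.0001]
```

{"fn": "inch_along", "kwargs": {"moves": {"segments":[[0, 0, 0, 0, 0], [0, 0, 0, 0, 0], [0, 0, 0, 0, 0], [0, 0, 0, 0, 0], [0, 0, 0, 0, 0]]}, "force": 50}}

```text
t: 7.15
tool_pos: [0.5225, 0.166, 0.0574]
orientation: [0.121, 3.139, 0.001]
force: [-0.3, 2.3, 2.3]
opening: 0.0157
gripper_force: 50.0
```

```bash
python3 w.py
```

```text
t 7.15 tip in box [0.0003 0.0004 0.0214] yaw err 0.0012 tilt [0.0006 0.0005] q6 -1.28 F [-0.3  2.3  2.3] open 0.0157 grip 50.0
```

{"fn": "inch_along", "kwargs": {"moves": {"segments":[[0, 0, 0, -0.003, 0], [0, 0, 0, -0.003, 0], [0, 0, 0, -0.004, 0], [0, 0, 0, -0.005, 0], [0, 0, 0, -0.005, 0], [0, 0, 0, 0, 0]]}}}

```text
t: 7.75
tool_pos: [0.5223, 0.1659, 0.0777]
orientation: [0.12, 3.139, 0.001]
force: [-1.9, 4.5, 0.8]
opening: 0.0155
gripper_force: 50.0
```

```bash
python3 w.py
```

```text
t 7.75 tip in box [0.0001 0.0003 0.0417] yaw err 0.0013 tilt [0.0002 0.0003] q6 -1.28 F [-1.9  4.5  0.8] open 0.0155 grip 50.0
```

{"fn": "inch_along", "kwargs": {"moves": {"segments":[[0, 0, 0, -0.015, 0], [0, 0, 0, -0.02, 0], [0, 0, 0, -0.02, 0], [0, 0, 0, -0.02, 0], [0, 0, 0, -0.02, 0], [0, 0, 0, -0.01, 0], [0, 0, 0, 0, 0], [0, 0, 0, 0, 0]]}}}

```text
t: 8.55
tool_pos: [0.522, 0.1653, 0.1815]
orientation: [-0.121, -3.139, 0.001]
force: [0.2, 1.1, -1.7]
opening: 0.016
gripper_force: 50.0
```

```bash
python3 w.py
```

```text
t 8.55 tip in box [-0.0002 -0.0003  0.1455] yaw err 0.0011 tilt [-0.0005 -0.0005] q6 -1.281 F [ 0.2  1.1 -1.7] open 0.016 grip 50.0
```

{"fn": "inch_along", "kwargs": {"moves": {"segments":[[0, 0.02, 0, 0, 0], [0, 0.03, 0, 0, 0], [0, 0.03, 0, 0, 0], [0, 0.01, 0, 0, 0], [0, 0, 0, 0, 0.1], [0, 0, 0, 0, 0.14], [0, 0, 0, 0, 0.14], [0, 0, 0, 0, 0.14], [0, 0, 0, 0, 0.14], [0, 0, 0, 0, 0.14], [0, 0, 0, 0, 0.14], [0, 0, 0, 0, 0.14], [0, 0, 0, 0, 0.14], [0, 0, 0, 0, 0.14], [0, 0, 0, 0, 0.14], [0, 0, 0, 0, 0.14], [0, 0, 0, 0, 0.14], [0, 0, 0, 0, 0.14], [0, 0, 0, 0, 0.14], [0, 0, 0, 0, 0.14]]}}}

```text
t: 10.55
tool_pos: [0.4323, 0.1722, 0.1809]
orientation: [2.856, 1.308, -0.002]
force: [0.1, 1.0, -0.7]
opening: 0.0158
gripper_force: 50.0
```

{"fn": "inch_along", "kwargs": {"moves": {"segments":[[0, 0, 0, 0, 0.14], [0, 0, 0, 0, 0.14], [0, 0, 0, 0, 0.14], [0, 0, 0, 0, 0.14], [0, 0, 0, 0, 0.14], [0, 0, 0, 0, 0.14], [0, 0, 0, 0, 0.1], [0, 0, 0, 0, 0], [0, 0, 0, 0, 0], [0, 0, 0, 0, 0]]}}}

```text
t: 11.55
tool_pos: [0.4324, 0.1724, 0.1816]
orientation: [3.139, -0.114, -0.001]
force: [0.2, 0.3, -1.9]
opening: 0.0158
gripper_force: 50.0
```

```bash
python3 w.py '[0,0,0.1455]'
```

```text
t 11.55 tip in box [-0.0901 -0.0002  0.1456] yaw err 0.0052 tilt [-0.0006 -0.0003] q6 1.913 F [ 0.2  0.3 -1.9] open 0.0158 grip 50.0
[0,0,0.1455] -> [0.0901 0.0003 0.0001]
```

{"fn": "inch_along", "kwargs": {"moves": {"segments":[[0, 0.02, 0, 0, 0.004], [0, 0.03, 0, 0, 0], [0, 0.03, 0, 0, 0], [0, 0.01, 0, 0, 0], [0, 0, 0, 0.02, 0], [0, 0, 0, 0.02, 0], [0, 0, 0, 0.02, 0], [0, 0, 0, 0.002, 0], [0, 0, 0, 0, 0], [0, 0, 0, 0, 0]]}}}

```text
t: 12.55
tool_pos: [0.5228, 0.1657, 0.1214]
orientation: [-3.139, 0.124, -0.002]
force: [-0.5, 0.1, -2.6]
opening: 0.0156
gripper_force: 50.0
```

```bash
python3 w.py '[0,0,0.0725]'; python3 - <<'E'
from plant import robot
import cv2
c=robot.read_camera('scene');cv2.imwrite('pics/s3.png',cv2.resize(c['image'][110:270,225:385,::-1],None,fx=4,fy=3.7,interpolation=3))
E
```

```text
t 12.55 tip in box [0.0007 0.0002 0.0854] yaw err -0.0007 tilt [0.0016 0.0003] q6 1.863 F [-0.5  0.1 -2.6] open 0.0156 grip 50.0
[0,0,0.0725] -> [-0.0007  0.0002  0.0129]
```

View pics/s3.png

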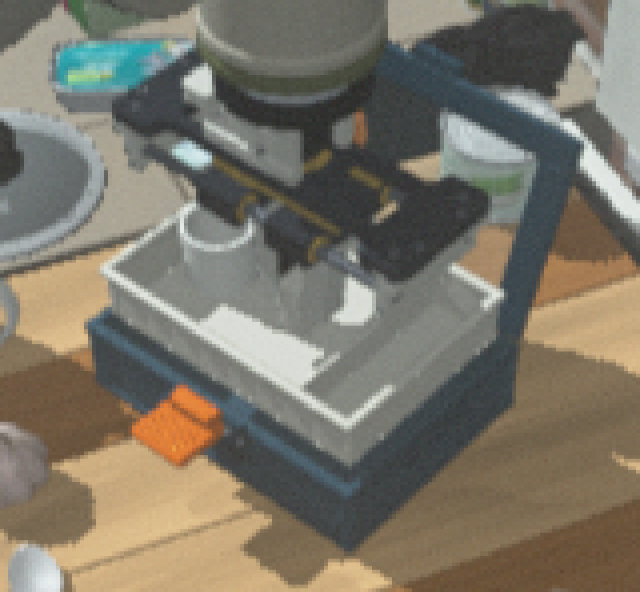

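The tray hangs half turned, level and central over the box, with the cup (215,235) at the seal's end. I'll go in a little and feel for the walls, since the body has 4 mm of play there.

{"fn": "inch_along", "kwargs": {"moves": {"segments":[[0, -0.0007, 0, 0.006, 0], [0, 0, 0, 0.006, 0], [0, 0, 0, 0, 0], [0, 0, 0, 0, 0]]}}}

```text
t: 13.0
tool_pos: [0.5212, 0.1655, 0.1077]
orientation: [3.139, -0.124, -0.001]
force: [0.1, 0.1, -2.4]
opening: 0.0151
gripper_force: 50.0
```

```bash
python3 w.py
```

```text
t 13.0 tip in box [-0.001  -0.0002  0.0717] yaw err -0.0012 tilt [-0.0008 -0.0002] q6 1.864 F [ 0.1  0.1 -2.4] open 0.0151 grip 50.0
```

{"fn": "inch_along", "kwargs": {"moves": {"segments":[[0, 0, 0.002, 0, 0], [0, 0, 0.002, 0, 0], [0, 0, 0.001, 0, 0], [0, 0, 0, 0, 0]]}}}

```text
t: 13.4
tool_pos: [0.5214, 0.1631, 0.1087]
orientation: [-3.134, 0.124, -0.002]
force: [0.4, 11.8, -3.1]
opening: 0.0155
gripper_force: 50.0
```

```bash
python3 w.py
```

```text
t 13.4 tip in box [-0.0005 -0.0025  0.0727] yaw err -0.0009 tilt [0.0012 0.0049] q6 1.855 F [ 0.4 11.8 -3.1] open 0.0155 grip 50.0
```

{"fn": "inch_along", "kwargs": {"moves": {"segments":[[0, 0, -0.003, 0, 0], [0, 0, -0.003, 0, 0], [0, 0, -0.003, 0, 0], [0, 0, -0.001, 0, 0], [0, 0, 0, 0, 0]]}}}

```text
t: 13.9
tool_pos: [0.5219, 0.1705, 0.108]
orientation: [3.139, -0.124, -0.0]
force: [-0.2, -0.3, -1.9]
opening: 0.0156
gripper_force: 50.0
```

```bash
python3 w.py
```

```text
t 13.9 tip in box [-0.0007  0.0049  0.072 ] yaw err -0.0011 tilt [-0.0001 -0.0002] q6 1.872 F [-0.2 -0.3 -1.9] open 0.0156 grip 50.0
```

{"fn": "inch_along", "kwargs": {"moves": {"segments":[[0, 0, -0.0015, 0, 0], [0, 0, 0, 0, 0], [0, 0, 0, 0, 0]]}}}

```text
t: 14.2
tool_pos: [0.522, 0.1715, 0.108]
orientation: [3.138, -0.125, -0.0]
force: [-1.3, -3.6, -1.4]
opening: 0.0155
gripper_force: 50.0
```

```bash
python3 w.py
```

```text
t 14.2 tip in box [-0.0007  0.0058  0.072 ] yaw err -0.0014 tilt [-0.0003 -0.0008] q6 1.875 F [-1.3 -3.6 -1.4] open 0.0155 grip 50.0
```

{"fn": "inch_along", "kwargs": {"moves": {"segments":[[0, 0, -0.0012, 0, 0], [0, 0, 0, 0, 0], [0, 0, 0, 0, 0]]}}}

```text
t: 14.5
tool_pos: [0.522, 0.1716, 0.1081]
orientation: [3.136, -0.125, -0.001]
force: [-2.8, -9.0, 1.8]
opening: 0.0159
gripper_force: 50.0
```

```bash
python3 w.py
```

```text
t 14.5 tip in box [-0.0007  0.0059  0.0721] yaw err -0.0017 tilt [-0.0008 -0.0027] q6 1.877 F [-2.8 -9.   1.8] open 0.0159 grip 50.0
```

{"fn": "inch_along", "kwargs": {"moves": {"segments":[[0, 0, 0.0025, 0, 0], [0, 0, 0.0025, 0, 0], [0, 0, 0.003, 0, 0], [0, 0, 0, 0, 0], [0, 0, 0, 0, 0]]}}}

```text
t: 15.0
tool_pos: [0.5215, 0.1654, 0.108]
orientation: [-3.139, 0.125, -0.0]
force: [0.6, -0.2, -1.9]
opening: 0.0159
gripper_force: 50.0
```

```bash
python3 w.py
```

```text
t 15.0 tip in box [-0.0007 -0.0003  0.072 ] yaw err -0.0013 tilt [0.     0.0003] q6 1.863 F [ 0.6 -0.2 -1.9] open 0.0159 grip 50.0
```

{"fn": "inch_along", "kwargs": {"moves": {"segments":[[0, 0.0025, -0.002, 0, 0], [0, 0.002, 0, 0, 0], [0, 0, 0, 0, 0], [0, 0, 0, 0, 0]]}}}

```text
t: 15.4
tool_pos: [0.5262, 0.167, 0.108]
orientation: [3.139, -0.124, -0.0]
force: [0.3, -0.2, -1.4]
opening: 0.0159
gripper_force: 50.0
```

```bash
python3 w.py
```

```text
t 15.4 tip in box [0.0039 0.0017 0.072 ] yaw err -0.0011 tilt [-0.0001 -0.    ] q6 1.864 F [ 0.3 -0.2 -1.4] open 0.0159 grip 50.0
```

{"fn": "inch_along", "kwargs": {"moves": {"segments":[[0, 0.0012, 0, 0, 0], [0, 0, 0, 0, 0], [0, 0, 0, 0, 0]]}}}

```text
t: 15.7
tool_pos: [0.5273, 0.1668, 0.108]
orientation: [-3.139, 0.124, 0.0]
force: [0.0, -0.1, -1.8]
opening: 0.0157
gripper_force: 50.0
```

```bash
python3 w.py
```

```text
t 15.7 tip in box [0.005  0.0016 0.072 ] yaw err -0.0013 tilt [-0.0002  0.    ] q6 1.864 F [ 0.  -0.1 -1.8] open 0.0157 grip 50.0
```

{"fn": "inch_along", "kwargs": {"moves": {"segments":[[0, -0.0025, 0, 0, 0], [0, -0.0025, 0, 0, 0], [0, -0.003, 0, 0, 0], [0, 0, 0, 0, 0], [0, 0, 0, 0, 0]]}}}

```text
t: 16.2
tool_pos: [0.5193, 0.1675, 0.1082]
orientation: [-3.139, 0.124, -0.0]
force: [0.4, -0.3, -1.4]
opening: 0.0157
gripper_force: 50.0
```

```bash
python3 w.py
```

```text
t 16.2 tip in box [-0.003   0.0016  0.0722] yaw err -0.0012 tilt [0.0002 0.0001] q6 1.868 F [ 0.4 -0.3 -1.4] open 0.0157 grip 50.0
```

{"fn": "inch_along", "kwargs": {"moves": {"segments":[[0, -0.0012, 0, 0, 0], [0, 0, 0, 0, 0], [0, 0, 0, 0, 0]]}}}

```text
t: 16.5
tool_pos: [0.5191, 0.1675, 0.1084]
orientation: [-3.139, 0.125, -0.003]
force: [4.6, -0.5, -3.5]
opening: 0.016
gripper_force: 50.0
```

```bash
python3 w.py
```

```text
t 16.5 tip in box [-0.0032  0.0017  0.0724] yaw err -0.0013 tilt [0.0021 0.0001] q6 1.869 F [ 4.6 -0.5 -3.5] open 0.016 grip 50.0
```

{"fn": "inch_along", "kwargs": {"moves": {"segments":[[0, 0.0025, 0, 0, 0], [0, 0.0025, 0, 0, 0], [0, 0, 0, 0, 0], [0, 0, 0, 0.008, 0], [0, 0, 0, 0.01, 0], [0, 0, 0, 0.007, 0], [0, 0, 0, 0, 0], [0, 0, 0, 0, 0]]}}}

```text
t: 17.3
tool_pos: [0.5227, 0.1671, 0.0825]
orientation: [3.139, -0.124, -0.002]
force: [0.7, 0.7, -1.6]
opening: 0.0161
gripper_force: 50.0
```

```bash
python3 w.py
```

```text
t 17.3 tip in box [0.0003 0.0015 0.0465] yaw err -0.0012 tilt [-0.0012 -0.0003] q6 1.866 F [ 0.7  0.7 -1.6] open 0.0161 grip 50.0
```

{"fn": "inch_along", "kwargs": {"moves": {"segments":[[0, 0, 0, 0.003, 0], [0, 0, 0, 0.003, 0], [0, 0, 0, 0.003, 0], [0, 0, 0, 0, 0], [0, 0, 0, 0, 0]]}}}

```text
t: 17.8
tool_pos: [0.5231, 0.1671, 0.0739]
orientation: [3.139, -0.124, -0.0]
force: [0.4, 0.7, -3.1]
opening: 0.0153
gripper_force: 50.0
```

```bash
python3 w.py
```

```text
t 17.8 tip in box [0.0008 0.0016 0.0379] yaw err -0.0012 tilt [-0.0002 -0.0001] q6 1.866 F [ 0.4  0.7 -3.1] open 0.0153 grip 50.0
```

The rim has gone into the well without contact, so I'll press it home.

{"fn": "inch_along", "kwargs": {"moves": {"segments":[[0, 0, 0, 0.003, 0], [0, 0, 0, 0.003, 0], [0, 0, 0, 0, 0]]}}}

```text
t: 18.1
tool_pos: [0.524, 0.1672, 0.0685]
orientation: [-3.139, 0.124, -0.003]
force: [2.6, -0.1, -0.3]
opening: 0.0156
gripper_force: 50.0
```

```bash
python3 w.py
```

```text
t 18.1 tip in box [0.0017 0.0018 0.0325] yaw err -0.0012 tilt [0.0018 0.0003] q6 1.866 F [ 2.6 -0.1 -0.3] open 0.0156 grip 50.0
```

{"fn": "inch_along", "kwargs": {"moves": {"segments":[[0, 0, 0, 0.003, 0], [0, 0, 0, 0.003, 0], [0, 0, 0, 0.003, 0], [0, 0, 0, 0.002, 0], [0, 0, 0, 0, 0], [0, 0, 0, 0, 0]]}}}

```text
t: 18.7
tool_pos: [0.5226, 0.167, 0.0574]
orientation: [3.139, -0.124, -0.002]
force: [-6.2, -1.7, 9.3]
opening: 0.0154
gripper_force: 50.0
```

```bash
python3 w.py
```

```text
t 18.7 tip in box [0.0002 0.0015 0.0214] yaw err -0.0011 tilt [-0.0014 -0.0003] q6 1.866 F [-6.2 -1.7  9.3] open 0.0154 grip 50.0
```

{"fn": "inch_along", "kwargs": {"moves": {"segments":[[0.034, 0, 0, 0, 0], [0.034, 0, 0, 0, 0], [0.034, 0, 0, 0, 0], [0.034, 0, 0, -0.02, 0], [0.034, 0, 0, -0.025, 0], [0, 0, 0, 0, 0], [0, 0, 0, 0, 0], [0, 0, 0, 0, 0], [0, 0, 0, 0, 0]]}}}

```text
t: 19.6
tool_pos: [0.5222, 0.1669, 0.1006]
orientation: [3.139, -0.124, -0.004]
force: [-0.1, 0.4, 0.3]
opening: 0.0066
gripper_force: 0.0
```

```bash
python3 w.py
```

```text
t 19.6 tip in box [-0.0001  0.0013  0.0646] yaw err -0.0012 tilt [-0.0023 -0.0005] q6 1.866 F [-0.1  0.4  0.3] open 0.0066 grip 0.0
```

{"fn": "inch_along", "kwargs": {"moves": {"segments":[[0, 0, 0, 0.005, 0], [0, 0, 0, 0.005, 0], [0, 0, 0, 0.003, 0], [0, 0, 0, 0.003, 0], [0, 0, 0, 0.002, 0], [0, 0, 0, 0, 0], [0, 0, 0, 0, 0]]}}}

```text
t: 20.3
tool_pos: [0.5228, 0.167, 0.0872]
orientation: [3.138, -0.124, -0.002]
force: [-19.1, -4.6, 31.7]
opening: 0.0006
gripper_force: 16.5
```

```bash
python3 w.py
```

```text
t 20.3 tip in box [0.0004 0.0014 0.0512] yaw err -0.0009 tilt [-0.0013 -0.0006] q6 1.866 F [-19.1  -4.6  31.7] open 0.0006 grip 16.5
```

Home is confirmed: the grip top is at 51 mm. Before reaching behind the lid I'll check how near the upright panel is.

{"fn": "inch_along", "kwargs": {"moves": {"segments":[[0, 0, 0, -0.01, 0], [0, 0, 0, -0.04, 0], [0, 0, 0, -0.045, 0], [0, 0, 0, -0.045, 0], [0, 0, 0, -0.045, 0], [0, 0, 0, -0.03, 0], [0, 0, 0, 0, 0], [0, 0, 0, 0, 0]]}}}

```text
t: 21.1
tool_pos: [0.5236, 0.1672, 0.2994]
orientation: [-3.139, 0.124, -0.002]
force: [-0.2, -0.1, -1.3]
opening: 0.0005
gripper_force: 0.0
```

```bash
python3 w.py; python3 - <<'E'
from plant import robot
from h import *
import json
C=cams(robot);B=np.array(json.load(open('box.json')))
def ray(c,u,z):
    d=c['R'].T@np.array([(u[0]-c['cx'])/c['fx'],(u[1]-c['cy'])/c['fy'],1]);o=-c['R'].T@c['t'];return o+d*(z-o[2])/d[2]
c,s=np.cos(B[2]),np.sin(B[2]);loc=lambda X:np.round(np.array([[c,s],[-s,c]])@(X[:2]-B[:2]),3)
for n,l in(('top',[(295,116),(360,152),(437,190)]),('scene',[(367,147),(415,210),(473,287)])):
    for u in l:
        for z in(0.02,): X=ray(C[n],u,z);print(n,u,z,np.round(X,3),'local',loc(X))
print('tin',loc(ray(C['top'],(297,141),.04)))
cv2.imwrite('pics/s4.png',C['scene']['image'][:,:,::-1])
E
```

```text
t 21.1 tip in box [0.0013 0.0017 0.2634] yaw err -0.0012 tilt [0.0014 0.0003] q6 1.866 F [-0.2 -0.1 -1.3] open 0.0005 grip 0.0
top (295, 116) 0.02 [0.829 0.184 0.02 ] local [0.304 0.043]
top (360, 152) 0.02 [ 0.719 -0.003  0.02 ] local [ 0.21  -0.153]
top (437, 190) 0.02 [ 0.607 -0.219  0.02 ] local [ 0.114 -0.377]
scene (367, 147) 0.02 [0.806 0.161 0.02 ] local [0.283 0.018]
scene (415, 210) 0.02 [ 0.691 -0.04   0.02 ] local [ 0.184 -0.192]
scene (473, 287) 0.02 [ 0.581 -0.229  0.02 ] local [ 0.09  -0.389]
tin [0.223 0.029]
```

View pics/s4.png

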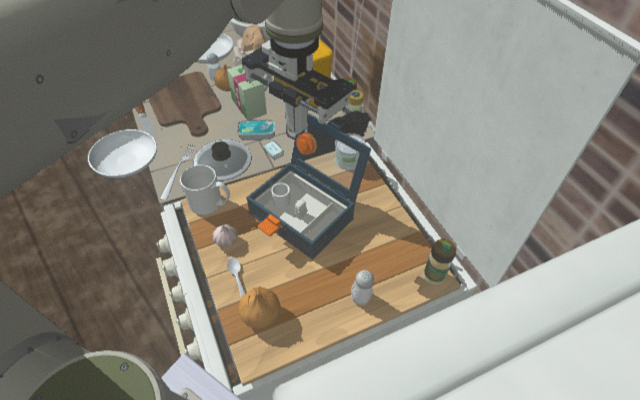

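The tray is in with the cup (281,190) at the seal's end. The lid stands open at about (330,150), and the panel is at least 35 mm clear of the gripper's path. I'll go over the lid's top and down behind it.

{"fn": "inch_along", "kwargs": {"moves": {"segments":[[0, 0.03, 0, 0, 0], [0, 0.04, 0, 0, 0], [0, 0.04, 0, 0, 0], [0, 0.031, 0, 0, 0], [0, 0, 0, 0, 0], [0, 0, 0, 0, 0], [0, 0, 0, 0.03, 0], [0, 0, 0, 0.03, 0], [0, 0, 0, 0.03, 0], [0, 0, 0, 0.01, 0], [0, 0, 0, 0, 0], [0, 0, 0, 0, 0]]}}}

```text
t: 22.4
tool_pos: [0.6639, 0.1562, 0.2008]
orientation: [-3.139, 0.124, -0.003]
force: [-0.0, 0.0, 1.0]
opening: 0.0005
gripper_force: 0.0
```

```bash
python3 w.py
```

```text
t 22.4 tip in box [0.142  0.0017 0.1648] yaw err -0.0009 tilt [0.0017 0.0003] q6 1.806 F [-0.  0.  1.] open 0.0005 grip 0.0
```

{"fn": "inch_along", "kwargs": {"moves": {"segments":[[0, -0.02, 0, 0, 0], [0, -0.02, 0, 0, 0], [0, -0.02, 0, 0, 0], [0, -0.02, 0, 0, 0], [0, -0.019, 0, 0, 0], [0, 0, 0, 0, 0], [0, 0, 0, 0, 0]]}}}

```text
t: 23.1
tool_pos: [0.5663, 0.1641, 0.2015]
orientation: [-3.138, 0.124, -0.006]
force: [0.7, -0.1, 0.3]
opening: 0.0004
gripper_force: 0.3
```

```bash
python3 w.py '[0.0204,0.0017,0.1605]'
```

```text
t 23.1 tip in box [0.0442 0.002  0.1655] yaw err -0.0009 tilt [0.0041 0.0007] q6 1.845 F [ 0.7 -0.1  0.3] open 0.0004 grip 0.3
[0.0204,0.0017,0.1605] -> [-0.0238  0.0003  0.0049]
```

{"fn": "inch_along", "kwargs": {"moves": {"segments":[[0, -0.012, 0, 0.0025, 0], [0, -0.012, 0, 0.0025, 0], [0, -0.0104, 0, 0.0055, 0], [0, -0.0104, 0, 0.0056, 0], [0, -0.009, 0, 0.008, 0], [0, -0.009, 0, 0.008, 0], [0, -0.006, 0, 0.01, 0], [0, -0.006, 0, 0.01, 0], [0, -0.004, 0, 0.011, 0], [0, -0.004, 0, 0.011, 0], [0, 0, 0, 0, 0], [0, 0, 0, 0, 0]]}}}

```text
t: 24.3
tool_pos: [0.4821, 0.1703, 0.1245]
orientation: [3.139, -0.124, -0.002]
force: [0.0, 0.9, 0.1]
opening: 0.0007
gripper_force: 0.3
```

```bash
python3 w.py '[-0.0430,0.0017,0.0725]'
```

```text
t 24.3 tip in box [-0.0404  0.0015  0.0885] yaw err -0.0011 tilt [-0.0012 -0.0003] q6 1.889 F [0.  0.9 0.1] open 0.0007 grip 0.3
[-0.0430,0.0017,0.0725] -> [-0.0026 -0.0002  0.016 ]
```

{"fn": "inch_along", "kwargs": {"moves": {"segments":[[0, -0.003, 0, 0.008, 0], [0, -0.001, 0, 0.008, 0], [0, 0, 0, 0.003, 0], [0, 0, 0, 0, 0]]}}}

```text
t: 24.7
tool_pos: [0.4782, 0.1706, 0.1053]
orientation: [3.139, -0.124, -0.001]
force: [-0.2, 0.5, -0.0]
opening: 0.0003
gripper_force: 0.0
```

```bash
python3 w.py
```

```text
t 24.7 tip in box [-0.0443  0.0016  0.0693] yaw err -0.0012 tilt [-0.0009 -0.0002] q6 1.892 F [-0.2  0.5 -0. ] open 0.0003 grip 0.0
```

{"fn": "inch_along", "kwargs": {"moves": {"segments":[[0, 0, 0, 0.003, 0], [0, 0, 0, 0.002, 0], [0, 0, 0, 0.002, 0], [0, 0, 0, 0, 0], [0, 0, 0, 0, 0]]}}}

```text
t: 25.2
tool_pos: [0.4784, 0.1707, 0.1007]
orientation: [3.139, -0.124, -0.001]
force: [-9.8, -1.8, 19.9]
opening: 0.0009
gripper_force: 9.8
```

```bash
python3 w.py
```

```text
t 25.2 tip in box [-0.0441  0.0017  0.0647] yaw err -0.0011 tilt [-0.0005 -0.0001] q6 1.892 F [-9.8 -1.8 19.9] open 0.0009 grip 9.8
```

{"fn": "inch_along", "kwargs": {"moves": {"segments":[[0, 0, 0, 0.002, 0], [0, 0, 0, 0, 0], [0, 0, 0, -0.01, 0], [0, 0, 0, -0.02, 0], [0, 0, 0, -0.04, 0], [0, -0.02, 0, -0.04, 0], [0, -0.04, 0, -0.03, 0], [0, -0.04, 0, 0, 0], [0, -0.04, 0, 0, 0], [0, -0.04, 0, 0, 0], [0, 0, 0, 0, 0], [0, 0, 0, 0, 0], [0, 0, 0, 0, 0], [0, 0, 0, 0, 0]]}}}

```text
t: 26.6
tool_pos: [0.2997, 0.1847, 0.2367]
orientation: [3.139, -0.126, -0.001]
force: [0.6, 0.0, 0.4]
opening: 0.0008
gripper_force: 0.0
```

```bash
python3 w.py; python3 - <<'E'
from plant import robot
import cv2
a=cv2.resize(robot.read_camera('scene')['image'][130:270,225:385,::-1],None,fx=2.4,fy=3,interpolation=3)
b=cv2.resize(robot.read_camera('top')['image'][130:270,225:385,::-1],None,fx=2.4,fy=3,interpolation=3)
cv2.imwrite('pics/s5.png',cv2.hconcat([a,b]))
E
```

```text
t 26.6 tip in box [-0.2233  0.0017  0.2007] yaw err -0.002 tilt [-0.0008 -0.0005] q6 2.057 F [0.6 0.  0.4] open 0.0008 grip 0.0
```

View pics/s5.png

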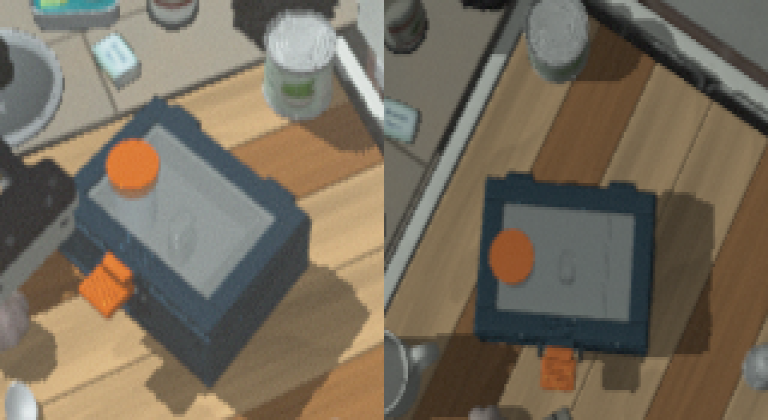

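The lid stays shut under the latch hook (scene crop (115,270)). The cup is hidden under the seal and the other things are where they were.

```bash
python3 -c "
from plant import robot
print(robot.close_job())"
```

```text
the job is handed in; nothing more can be done
None
```

I handed the job in after about 27 s of robot time: the tray is turned and pressed fully home with the cup under the seal, the lid is shut and held by the latch, and nothing else round the box was touched. The hand-in call gave no verdict.

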